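# Slide the parts box home between freshly glued guide strips

### The job

The two guide strips of this new bench bay have just been glued down and must not be touched, by the box or by the robot. Using only the fingertips or the outside of the fingers, push the closed wooden box along the board into the lane and on between the strips until it sits flat against the metal stop at the far end. Do not grasp, tip or lift the box, leave the other things on the bench where they are, and finish clear of everything.

Things in the scene. Friction and masses are not known exactly. Their poses are not given: they have to be found in the camera images.
- bay: The bay: fixed plywood board, 365 x 250 mm, 9 mm thick, flat on the bench, with two guide strips and a stop. Origin: centre of the lane's mouth (where the strips begin), at the board's underside. x points down the lane, y left, z up. The board spans x -180 to +185 mm; below x = 0 it is open. The lane between the strips is 134 mm wide (y -67 to +67 mm), 150 mm long.
- stop (a point): The stop at the far end of the lane: a fixed steel angle across it, 170 mm wide, its top 30 mm above the board. This point: middle of its flat face that looks to the mouth, at board-top height (bay x = +155, y = 0, z = 9 mm).
- rail_left: Left guide strip, dark wood, fixed to the board: 150 mm long, 18 mm wide, 18 mm high, its top at 27 mm above the bench. Origin: middle of its width at the mouth end, on the board's top, at bay x = 0, y = +76 mm; axes as the bay's. Not to be touched.
- rail_right: Right guide strip, the same as the left one, at bay x = 0, y = -76 mm. Not to be touched.
- box: Closed wooden box, loose, 0.35 to 0.7 kg, on the open part of the board, askew by up to 0.3 rad and up to 35 mm off the centre line: 100 mm along its x (roughly down the lane), 110 mm along its y, 75 mm high, plain upright sides, flat top. Origin: centre of its underside. In the lane it has 12 mm to spare on each side. It slides under a few newtons and stays where left.
- glue_bottle: Bystander: white plastic bottle, 52 mm across, 130 mm high, standing on the bench beside the bay. Origin: centre of its underside. Leave alone.
- jar: Bystander: amber jar with a dark lid, 58 mm across, 75 mm high, standing on the bench beside the bay. Origin: centre of its underside. Leave alone.
- screwdriver: Bystander: screwdriver with a wooden handle, about 200 mm long, lying along its x on the bench to the right of the bay. Leave alone.
Things that resemble listed ones, but are neither listed nor needed, are in the scene too. There is more than one size of the box; the job needs the middle-sized.

How it is judged:
On the way:
1. the box is half-way into the mouth of the lane (x of box in the frame of bay above 0 m and y of box in the frame of bay between -0.013 and 0.013 m).
At the end, for the whole second after the job is handed in: The box stands upright and still on the board in the lane, its front within 6 mm of the stop, square to the lane within 0.06 rad and clear of both strips (x of box in the frame of bay above 0.099 m and y of box in the frame of bay between -0.013 and 0.013 m and angle between the x axis of box and the x axis of bay, either way round below 0.06 rad and height (world z) of box below 0.013 m and angle between box's own z axis and vertical below 0.05 rad and linear speed of box below 0.01 m/s); the robot touches nothing.
It fails at once if a guide strip is touched, by the box, the robot or anything else (contact force between any of rail_left, rail_right and anything else above 0.3 N).
It fails at once if the box is pushed with the arm or the body of the gripper instead of the fingers (contact force between the arm and box above 0.5 N).
It fails at once if the box is lifted or tipped (height (world z) of box above 0.019 m or angle between box's own z axis and vertical above 0.15 rad).
It fails at once if the box is taken between the fingers (x of the grasp point in the frame of box between -0.035 and 0.035 m and y of the grasp point in the frame of box between -0.04 and 0.04 m and z of the grasp point in the frame of box below 0.07 m).
It fails at once if a bystander is moved (distance of any of glue_bottle, jar, screwdriver from where it was at the start of the episode above 0.015 m).
It also fails if it takes over 72 s, if anything falls off the work surface, if the arm or the gripper's body presses on something with over 40 N, if the wrist force passes 120 N, or if a joint passes its speed limit or range.

### The arm

A 6-joint arm with a two-finger parallel gripper is mounted at the origin on the work surface. World frame = base frame: x ahead of the robot, y to its left, z up, the work surface at z = 0. Lengths are in m, angles in rad, forces in N, time in s.
With the tool pointing down it reaches from about 0.275 to 0.775 m from the base axis. Payload 14.6 kg.
Tool frame: the origin (TCP) lies at the very end of the fingers, on their centre line; the grasp point (between the pads) lies 19 mm behind it; z points along the fingers, y is the direction in which the jaws open and shut (so a half turn about z gives the same grasp; the last joint's range is limited). The gripper opens to 85 mm and grips with 20 to 120 N. Pads are 22 mm wide; open, the fingers measure 114 mm over their backs; the gripper's body (76 mm by 85 mm) begins 54 mm behind the grasp point. The pads swing forward as they close: fully open they stand 13 mm farther back than shut.
Start: joints at [1.153, 0.263, -0.048, 1.259, 0, 1.415], TCP at [0.136, 0.507, 0.194] pointing down, gripper open.
Joint ranges: [-2.65, 2.65], [-0.89, 1.7], [-1.18, 1.37], [-2.13, 2.11], [-1.35, 1.29], [-3.14, 3.14]. Speed limits (rad/s): [1.89, 1.89, 2.57, 2.79, 3.14, 3.14].

### API

Orientations are given as a 3x3 rotation matrix whose columns are the frame's x, y, z axes.
In Python, from plant import monitor, imaging, workorder gives the robot as it stands. The module is installed in compiled form; this text tells all that it offers.
- The arm moves only by the tool play_rows, never from a script. Its argument "commands" is a list that holds one entry, the list of rows, each a list of 7 numbers: the shift along the tool's x, y, z in cm, then the turn, a rotation vector about the tool's x, y, z in rad, then the closure, from 0 (fully open) to 1 (shut). In form: [[[dx, dy, dz, ax, ay, az, grip], ...]]. A call has 1 to 10 rows; each row is the pose to reach, as a shift and turn from the pose measured when the call began, along the tool's axes at that moment; what a row does not reach only later rows make up. A row lasts 1/12 s, in which the tool goes at most 41.7 mm and 7.16 degrees, less where a joint would pass 70% of its speed; a pose out of reach is approached as far as the arm can. A call with a gripper value outside its range is refused whole. The fingers move at their own pace and stop on an object; "grip_force" is the grip in N (left out, the last holds). Time passes only in rows, so rows that repeat a pose let the fingers close. It gives the time, the measured TCP pose, the force and the opening at its end, in the units of the state.
- monitor.state(): the state, without advancing time (a new reading comes with each control period).
- imaging.get_image(name): name is "side" or "top" or "wrist"; returns a dict with "img" (420x560x3 uint8, red, green, blue), "intrinsics" (3x3 intrinsics, pixels), "position" and "rotation" of the camera in the world; the wrist camera has in their place "tool_from_camera" (4x4, takes a point from camera to tool coordinates, whose origin is the TCP and whose axes are the flange's). Camera axes: x right, y down, z forward; pixel columns grow to the right and rows downward; lengths in m; the calibration is good to about 2 mm. The wrist camera is an equidistant fisheye: a pixel r from the principal point sees the ray r / f radians off the axis. A picture is of the moment at which its call begins: read the wrist's pose just before it. There is no depth.
- workorder.job_done(): hands the job in, once; it reports no verdict.
The state is a dict: "time": time; "qpos": joint angles; "qvel": joint speeds; "joint_efforts": joint torques, N m; "position": TCP position; "tcp_rot": TCP orientation; "wrist_force": force on the tool from outside, world axes, zero at the start; "moment": the same for the moment, N m; "grip_width": opening from 0.0 (shut) to 1.0 (fully open).
Only numpy, scipy, OpenCV 4.12 (cv2) and the standard library are available. Lean on these libraries where they do the work, as an engineer would, in place of code of your own. Each camera call takes 0.05 s, during which the arm holds its last target.

## Working session

There is one attempt and no reset: what is moved stays moved. The work goes in short steps, Python scripts to look and compute and a tool call to move; the robot and the scene stay as the last step left them, time stands still between calls to the robot, and variables do not carry over. Pictures are saved under pics/ and viewed, and the job is handed in when it is done.

Besides the shell and the picture viewer there is one more tool, called after "Call:" as name([rows], argument=value, ...), one row to a line, values as JSON. play_rows: Moves the arm, as the interface text tells. Its arguments: {"type":"object","properties":{"commands":{"type":"array"},"grip_force":{"type":"number"}},"required":["commands"]}

```bash
mkdir -p pics; cat > h.py <<'E'
import numpy as np, cv2, pickle
from plant import monitor, imaging, workorder
def snap(n,f):
    d=imaging.get_image(n); cv2.imwrite(f'pics/{f}.png',d['img'][:,:,::-1]); pickle.dump(d,open(f'pics/{f}.pkl','wb')); return d
def ray(d,u,v,z):
    K=np.array(d['intrinsics']);R=np.array(d['rotation']);p=np.array(d['position'])
    r=R@np.linalg.inv(K)@np.array([u,v,1.]);return p+r*(z-p[2])/r[2]
def proj(d,P):
    K=np.array(d['intrinsics']);R=np.array(d['rotation']);p=np.array(d['position'])
    c=(np.atleast_2d(P)-p)@R; q=c@K.T; return q[:,:2]/q[:,2:]
E
python3 - <<'E'
from h import *
s=monitor.state();print({k:np.round(v,3).tolist() for k,v in s.items()})
for n in('top','side'):
    d=snap(n,n+'0');print(n,d['position'],np.round(d['rotation'],3).tolist(),np.array(d['intrinsics']).tolist())
E
```

```text
{'time': 0.0, 'qpos': [1.153, 0.264, -0.049, 1.259, 0.0, 1.416], 'qvel': [0.001, 0.0, -0.001, -0.0, -0.001, -0.001], 'joint_efforts': [-0.001, -63.762, 38.456, 0.014, -0.0, -0.0], 'position': [0.136, 0.507, 0.193], 'tcp_rot': [[-0.966, 0.26, -0.0], [0.26, 0.966, -0.001], [0.0, -0.001, -1.0]], 'wrist_force': [-0.322, 0.577, 0.138], 'moment': [0.04, -0.024, 0.003], 'grip_width': 0.995}
top [0.37850332 0.05469946 1.18116739] [[-0.023, -0.994, 0.111], [-1.0, 0.024, 0.01], [-0.012, -0.111, -0.994]] [[494.9399426324981, 0.0, 282.11462173900924], [0.0, 494.9399426324981, 210.56864778727123], [0.0, 0.0, 1.0]]
side [ 0.09183775 -0.59091623  0.65247046] [[0.837, -0.348, 0.422], [-0.547, -0.508, 0.666], [-0.017, -0.788, -0.615]] [[450.6968434783543, 0.0, 276.3433828763061], [0.0, 450.6968434783543, 208.77860474012573], [0.0, 0.0, 1.0]]
```

View pics/top0.png

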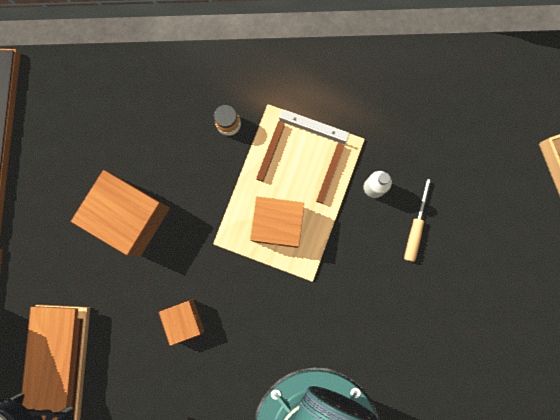

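View pics/side0.png

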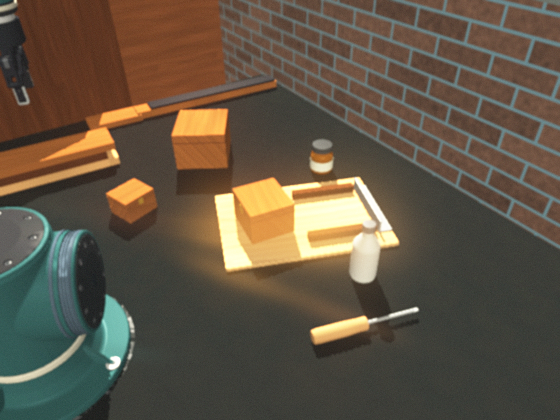

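The top view shows three boxes: a large one at (120,213), a small one at (181,323), and one on the open part of the board at (277,221). The lane's stop is at (314,127), the strips at (271,152) and (333,173), the jar at (228,120), the bottle at (377,184) and the screwdriver at (418,222). The box on the board is the middle-sized one, so I'll check it in an enlarged crop.

```bash
python3 - <<'E'
import cv2
a=cv2.imread('pics/top0.png')[95:290,205:400]
cv2.imwrite('pics/top0c.png',cv2.resize(a,(585,585),interpolation=cv2.INTER_CUBIC))
a=cv2.imread('pics/side0.png')[150:300,200:400]
cv2.imwrite('pics/side0c.png',cv2.resize(a,(800,600),interpolation=cv2.INTER_CUBIC))
E
```

```text
(no output)
```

View pics/top0c.png

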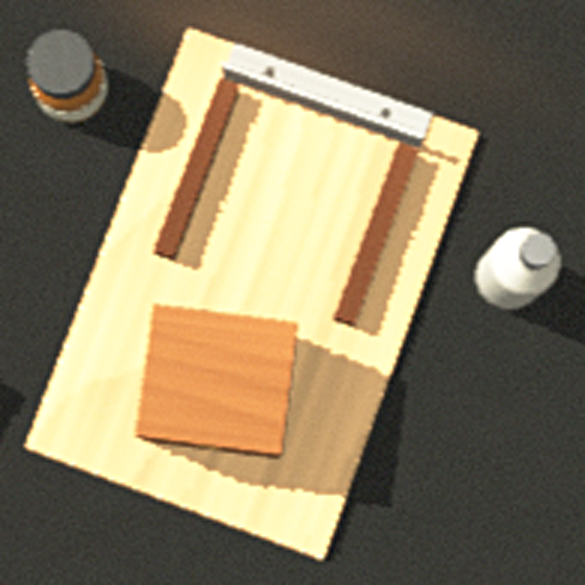

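View pics/side0c.png

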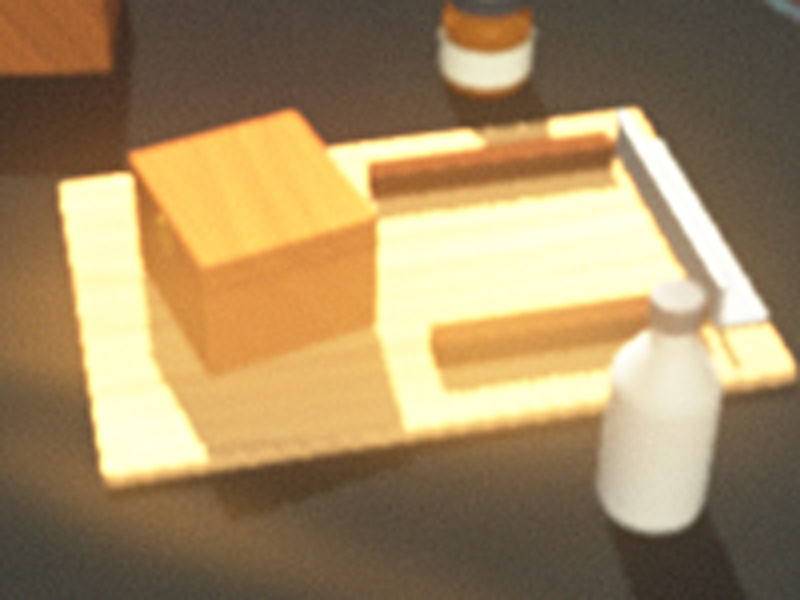

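```bash
cat >> h.py <<'E'
from scipy.optimize import least_squares
def fit(d,pts,local,z,x0):
    pts=np.array(pts,float);local=np.array(local,float)
    def P(q):
        c,s=np.cos(q[2]),np.sin(q[2])
        return np.c_[local@np.array([[c,s],[-s,c]])+q[:2],np.full(len(local),z) if np.isscalar(z) else z]
    r=least_squares(lambda q:(proj(d,P(q))-pts).ravel(),x0)
    return r.x,np.abs(r.fun).max()
BOX=[(.05,.055),(.05,-.055),(-.05,-.055),(-.05,.055)]
BAY=[(.185,.125),(.185,-.125),(-.18,-.125),(-.18,.125)]
def inbay(b,q):
    c,s=np.cos(b[2]),np.sin(b[2]);dx=np.array(q[:2])-b[:2]
    return np.array([c*dx[0]+s*dx[1],-s*dx[0]+c*dx[1],q[2]-b[2] if len(q)>2 else 0])
def toworld(b,p):
    c,s=np.cos(b[2]),np.sin(b[2]);return np.array([b[0]+c*p[0]-s*p[1],b[1]+s*p[0]+c*p[1]])
E
python3 - <<'E'
from h import *
d=pickle.load(open('pics/top0.pkl','rb'))
f=lambda L:[(205+(u+.5)/3-.5,95+(v+.5)/3-.5) for u,v in L]
b,e=fit(d,f([(188,27),(479,130),(325,560),(25,447)]),BAY,.009,[.5,0,-.3]);print('bay',b,e)
q,e2=fit(d,f([(153,305),(297,323),(283,455),(137,437)]),BOX,.084,[.4,.05,-.1]);print('box',q,e2,inbay(b,q))
# strip top mouth corners, check
for u,v in f([(155,253),(176,260),(335,318),(355,326)]): print('strip end',inbay(b,ray(d,u,v,.027)[:2])[:2])
for u,v in f([(228,75),(415,140)]):print('stop',inbay(b,ray(d,u,v,.009)[:2])[:2])
# side check
s=pickle.load(open('pics/side0.pkl','rb'))
print('side bay', proj(s,[list(toworld(b,p))+[.009] for p in BAY]).round(1))
print('side box', proj(s,[list(toworld(q,p))+[.084] for p in BOX]).round(1))
f2=lambda L:[(200+u/4,150+v/4) for u,v in L]
print('seen bay',f2([(640,108),(793,368),(108,472),(60,182)]))
print('seen box',f2([(293,110),(375,210),(210,265),(130,155)]))
for n,u,v,z in(('jar',227,115,.075),('bottle',384,179,.13)):print(n,ray(d,u,v,z),inbay(b,ray(d,u,v,z)[:2]))
E
```

```text
bay [ 0.55552189  0.04828384 -0.37825393] 0.39357282662189164
box [ 0.47794596  0.07715253 -0.14187009] 0.601483916347263 [-0.08275332 -0.00182068  0.23638384]
strip end [-0.00153711  0.0823281 ]
strip end [-0.00103999  0.06481891]
strip end [-0.00101373 -0.06829469]
strip end [-0.0015332  -0.08511934]
stop [0.15842208 0.08064146]
stop [ 0.15987885 -0.07957684]
side bay [[357.9 177.6]
 [398.2 242.7]
 [225.2 269.7]
 [213.7 196.7]]
side box [[271.9 177.9]
 [294.  204.6]
 [249.3 218. ]
 [230.1 189.4]]
seen bay [(360.0, 177.0), (398.25, 242.0), (227.0, 268.0), (215.0, 195.5)]
seen box [(273.25, 177.5), (293.75, 202.5), (252.5, 216.25), (232.5, 188.75)]
jar [0.72692213 0.18741791 0.075     ] [0.10790212 0.19259664 0.        ]
bottle [ 0.55922259 -0.1551639   0.13      ] [ 0.07857202 -0.18769953  0.        ]
```

The bay fit gives 0.4 px residual, and the strips, stop and side view agree with it. The box is at bay (-83, -2) mm, turned +0.236 rad. My plan is to push its rear face with both fingers spread, tips above the strip tops, and turn it square before the mouth.

```bash
cat >> h.py <<'E'
from scipy.spatial.transform import Rotation as Ro
BAYQ=np.array([.5555,.0483,-.3783])
def rows(targets,grip=.2):
    """targets: (x,y,z,yaw) world, yaw = push direction; tool x points opposite the push"""
    s=monitor.state();p=np.array(s['position']);R=np.array(s['tcp_rot'])
    out=[]
    for x,y,z,a in targets:
        c,sn=np.cos(a),np.sin(a)
        T=np.array([[-c,-sn,0],[-sn,c,0],[0,0,-1]]).astype(float)
        sh=R.T@(np.array([x,y,z])-p)*100; rv=Ro.from_matrix(R.T@T).as_rotvec()
        out.append([round(float(v),2) for v in sh]+[round(float(v),3) for v in rv]+[grip])
    for r in out: print(r)
def pushpose(q,back=.061,lat=0,z=.032):
    "tcp pose for box world pose q, tcp 'back' behind box centre"
    return (*toworld(q,(-back,lat)),z,q[2])
E
python3 - <<'E'
from h import *
q=[.4779,.0772,-.142]
rows([pushpose(q,.095,0,.194),pushpose(q,.095,0,.032),pushpose(q,.063,0,.032)])
print(pushpose(q,.095))
E
```

```text
[-34.72, -33.74, -0.03, -0.001, -0.0, -0.121, 0.2]
[-34.72, -33.73, 16.17, -0.001, -0.0, -0.121, 0.2]
[-37.9, -33.34, 16.17, -0.001, -0.0, -0.121, 0.2]
(np.float64(0.383856181674883), np.float64(0.0906447102918726), 0.032, -0.142)
```

Call:
play_rows([
  [[-3, -3, 0, 0, 0, -0.02, 0.2], [-6, -6, 0, 0, 0, -0.04, 0.2], [-9, -9, 0, 0, 0, -0.06, 0.2], [-12, -12, 0, 0, 0, -0.08, 0.2], [-15, -15, 0, 0, 0, -0.1, 0.2], [-18, -18, 0, 0, 0, -0.12, 0.2], [-21, -20.5, 0, 0, 0, -0.121, 0.2], [-24, -23.5, 0, 0, 0, -0.121, 0.2], [-27, -26.5, 0, 0, 0, -0.121, 0.2], [-30, -29.5, 0, 0, 0, -0.121, 0.2]],
])

```text
time: 0.93
position: [0.3468, 0.1469, 0.1937]
tcp_rot: [[-0.99, 0.141, -0.0], [0.141, 0.99, -0.001], [0.0, -0.001, -1.0]]
wrist_force: [1.0, 1.7, -0.6]
grip_width: 0.798
```

```bash
python3 - <<'E'
from h import *
q=[.4779,.0772,-.142]
rows([pushpose(q,.095,0,.194),pushpose(q,.095,0,.1)])
E
```

```text
[-4.47, -5.05, -0.02, -0.001, -0.0, 0.0, 0.2]
[-4.47, -5.04, 9.38, -0.001, -0.0, 0.0, 0.2]
```

Call:
play_rows([
  [[-2.2, -2.5, 0, 0, 0, 0, 0.2], [-4.47, -5.05, 0, 0, 0, 0, 0.2], [-4.47, -5.05, 2, 0, 0, 0, 0.2], [-4.47, -5.05, 5, 0, 0, 0, 0.2], [-4.47, -5.05, 8, 0, 0, 0, 0.2], [-4.47, -5.05, 9.4, 0, 0, 0, 0.2], [-4.47, -5.05, 9.4, 0, 0, 0, 0.2]],
])

```text
time: 1.52
position: [0.3818, 0.0904, 0.0973]
tcp_rot: [[-0.99, 0.142, -0.005], [0.142, 0.99, -0.001], [0.005, -0.002, -1.0]]
wrist_force: [0.4, 0.1, -0.0]
grip_width: 0.802
```

```bash
python3 - <<'E'
from h import *
d=snap('side','side1');d=snap('top','top1')
cv2.imwrite('pics/side1c.png',cv2.resize(cv2.imread('pics/side1.png')[100:310,140:420],(800,600)))
q=[.4779,.0772,-.142]
rows([pushpose(q,.095,0,.032)])
E
```

```text
[-0.01, 0.02, 6.81, -0.001, -0.001, 0.0, 0.2]
```

View pics/side1c.png

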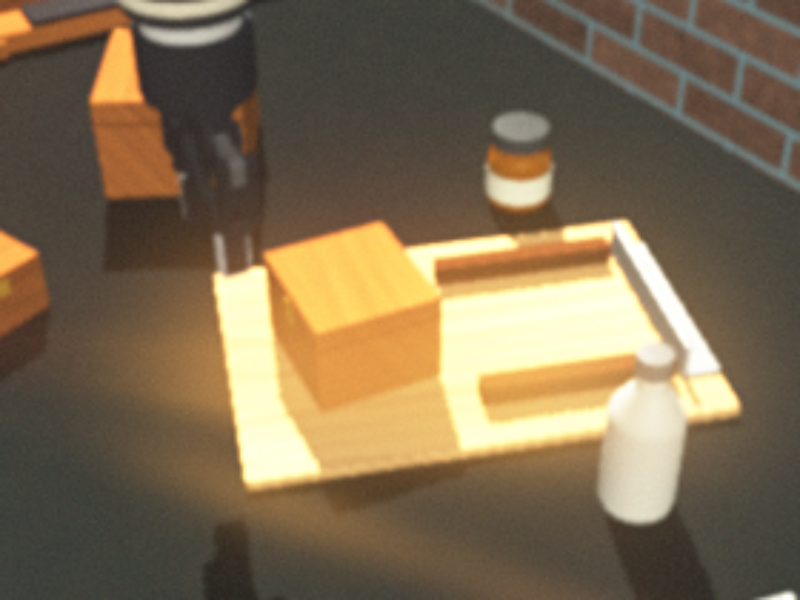

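View pics/top1.png

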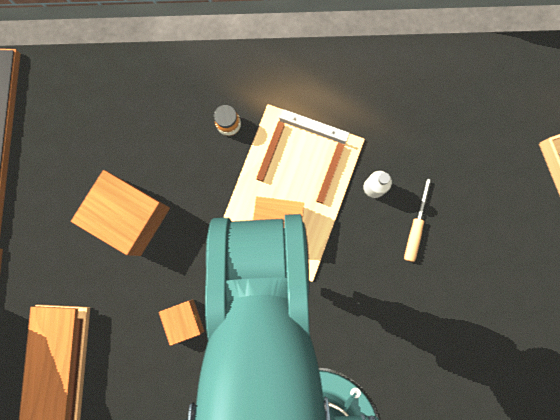

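The side view shows the gripper behind the box, clear of its rear face. There is a small latch in the middle of that face at crop (287,297), which the spread fingers straddle. I'll descend and move in to contact.

Call:
play_rows([
  [[0, 0, 2, 0, 0, 0, 0.2], [0, 0, 4.5, 0, 0, 0, 0.2], [0, 0, 6.5, 0, 0, 0, 0.2], [0, 0, 6.5, 0, 0, 0, 0.2], [-0.6, 0, 6.5, 0, 0, 0, 0.2], [-1.2, 0, 6.5, 0, 0, 0, 0.2], [-1.8, 0, 6.5, 0, 0, 0, 0.2], [-2.2, 0, 6.5, 0, 0, 0, 0.2], [-2.6, 0, 6.5, 0, 0, 0, 0.2], [-2.6, 0, 6.5, 0, 0, 0, 0.2]],
])

```text
time: 2.45
position: [0.4107, 0.0867, 0.0355]
tcp_rot: [[-0.99, 0.141, 0.0], [0.141, 0.99, -0.001], [-0.0, -0.001, -1.0]]
wrist_force: [-0.1, 0.6, -0.1]
grip_width: 0.803
```

```bash
python3 - <<'E'
from h import *
d=snap('side','side2')
cv2.imwrite('pics/side2c.png',cv2.resize(cv2.imread('pics/side2.png')[130:280,200:400],(800,600),interpolation=cv2.INTER_CUBIC))
s=monitor.state();q=[.4779,.0772,-.142];print(s['position'],inbay(q,s['position'][:2])[:2])
E
```

```text
[0.40996825 0.08676136 0.03527401] [-0.06860117 -0.00014879]
```

View pics/side2c.png

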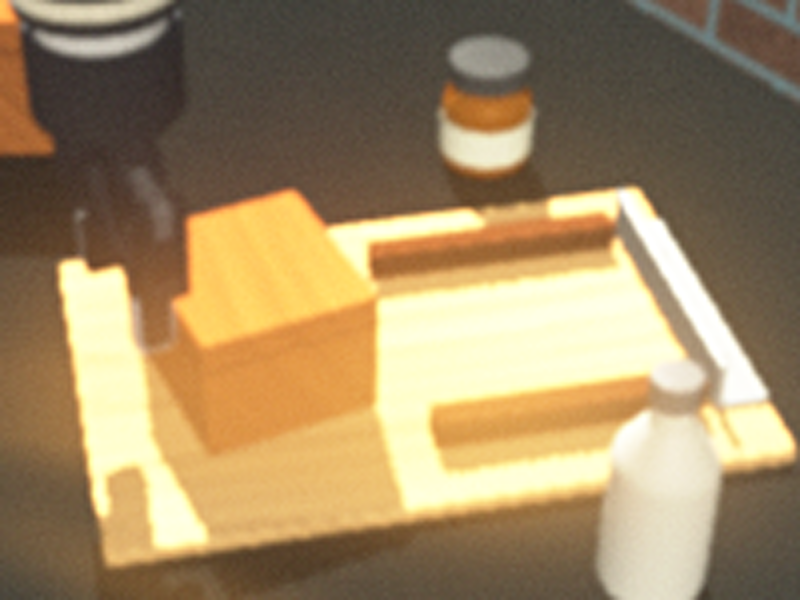

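The side view shows the fingers just behind the rear face at about mid height, with no contact yet. Next is the first turning push, half-way.

```bash
cat >> h.py <<'E'
def plan(wps,b=BAYQ,lat=0,grip=.2,z=.033):
    "wps: (x,y,yaw,back) of box in bay"
    T=[]
    for x,y,a,back in wps:
        w=toworld(b,(x,y)); T.append(pushpose((w[0],w[1],a+b[2]),back,lat,z))
    rows(T,grip)
E
python3 - <<'E'
from h import *
w=[(-.083,-.002,.236,.064),(-.083,-.002,.236,.061)]
for i in range(1,8):
    t=i/12; w.append((-.083+.046*t,-.002+.001*t,.236*(1-t),.061))
plan(w+[w[-1]])
E
```

```text
[-0.43, 0.0, 0.23, -0.001, -0.0, 0.0, 0.2]
[-0.73, 0.0, 0.23, -0.001, -0.0, 0.0, 0.2]
[-1.11, 0.04, 0.23, -0.001, -0.0, 0.02, 0.2]
[-1.49, 0.08, 0.23, -0.001, -0.0, 0.04, 0.2]
[-1.87, 0.12, 0.23, -0.001, -0.0, 0.059, 0.2]
[-2.25, 0.16, 0.23, -0.001, -0.0, 0.079, 0.2]
[-2.64, 0.19, 0.23, -0.001, -0.0, 0.099, 0.2]
[-3.03, 0.23, 0.23, -0.001, -0.0, 0.118, 0.2]
[-3.42, 0.27, 0.23, -0.001, -0.0, 0.138, 0.2]
[-3.42, 0.27, 0.23, -0.001, -0.0, 0.138, 0.2]
```

Call:
play_rows([
  [[-0.43, 0, 0.2, 0, 0, 0, 0.2], [-0.73, 0, 0.2, 0, 0, 0, 0.2], [-1.11, 0.04, 0.2, 0, 0, 0.02, 0.2], [-1.49, 0.08, 0.2, 0, 0, 0.04, 0.2], [-1.87, 0.12, 0.2, 0, 0, 0.06, 0.2], [-2.25, 0.16, 0.2, 0, 0, 0.08, 0.2], [-2.64, 0.19, 0.2, 0, 0, 0.1, 0.2], [-3.03, 0.23, 0.2, 0, 0, 0.118, 0.2], [-3.42, 0.27, 0.2, 0, 0, 0.138, 0.2], [-3.42, 0.27, 0.2, 0, 0, 0.138, 0.2]],
])

```text
time: 3.33
position: [0.4453, 0.0845, 0.0333]
tcp_rot: [[-0.961, 0.278, 0.0], [0.278, 0.961, -0.001], [-0.001, -0.001, -1.0]]
wrist_force: [-0.7, -0.3, 0.0]
grip_width: 0.799
```

```bash
python3 - <<'E'
from h import *
d=snap('side','side3');d=snap('top','top3')
cv2.imwrite('pics/side3c.png',cv2.resize(cv2.imread('pics/side3.png')[140:290,200:400],(800,600),interpolation=cv2.INTER_CUBIC))
a=cv2.imread('pics/top3.png')[95:245,205:405]
cv2.imwrite('pics/top3c.png',cv2.resize(a,(800,600),interpolation=cv2.INTER_CUBIC))
s=monitor.state();print(s['position'],s['wrist_force'])
E
```

```text
[0.44481204 0.08444601 0.03335567] [0.31403012 0.34743498 0.09059008]
```

View pics/side3c.png

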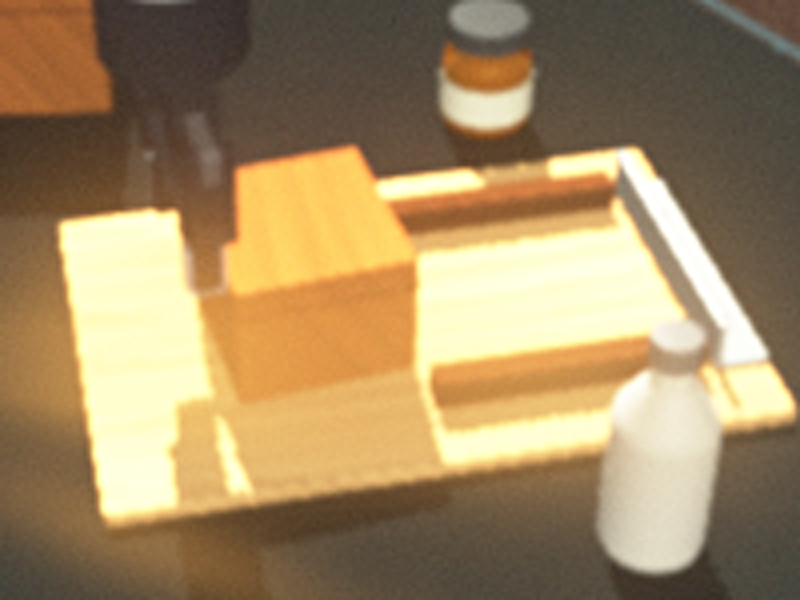

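View pics/top3c.png

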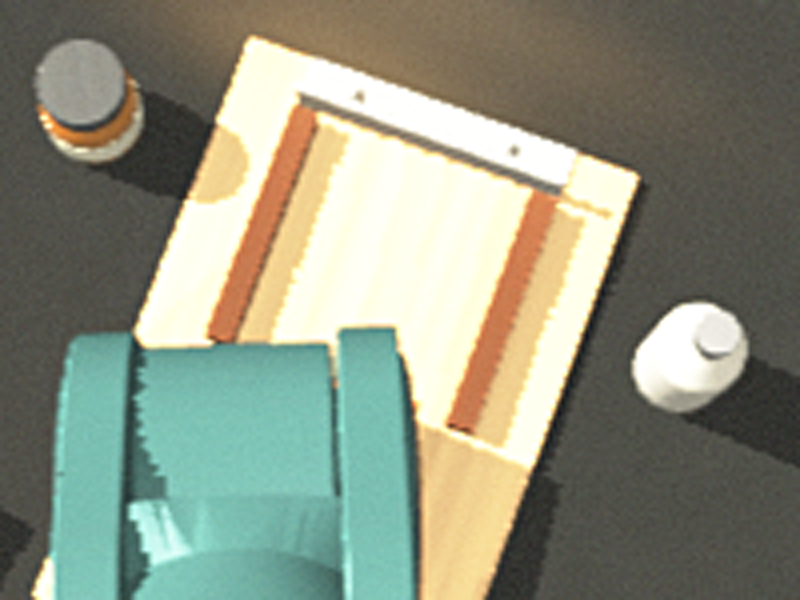

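The arm hides the box in the top view. The side view shows the box turned with both fingers on its rear face: top corners at crop (357,147), (413,262) and (240,297), bottom corners at (413,370) and (240,400). I'll fit its pose relative to the bay from this view.

```bash
cat >> h.py <<'E'
def sidefit(d,bay_px,box_px,x0=(0,0,0)):
    """bay_px: 4 BAY corners (None allowed); box_px dict index-> px: 0..3 top corners as BOX, 4..7 bottom. px full image.
    fits bay pose in this image then box in bay"""
    idx=[i for i,p in enumerate(bay_px) if p is not None]
    b,e=fit(d,[bay_px[i] for i in idx],[BAY[i] for i in idx],.009,BAYQ)
    k=sorted(box_px);loc=[BOX[i%4] for i in k];z=np.array([.084 if i<4 else .009 for i in k])
    w=toworld(BAYQ,x0[:2])
    q,e2=fit(d,[box_px[i] for i in k],loc,z,[w[0],w[1],x0[2]+BAYQ[2]])
    print('bay',b.round(4),round(e,2),'box world',q.round(4),round(e2,2),'in own bay',inbay(b,q).round(4),'in BAYQ',inbay(BAYQ,q).round(4))
E
python3 - <<'E'
from h import *
d=pickle.load(open('pics/side0.pkl','rb'))
f=lambda L:[(200+(u+.5)/4-.5,150+(v+.5)/4-.5) for u,v in L]
k=f([(293,110),(375,210),(210,265),(130,155),(375,325),(213,370)])
sidefit(d,f([(640,108),(793,368),(108,480),(60,182)]),{i:p for i,p in zip((0,1,2,3,5,6),k)},(-.08,0,.2))
d=pickle.load(open('pics/side3.pkl','rb'))
f=lambda L:[(200+(u+.5)/4-.5,140+(v+.5)/4-.5) for u,v in L]
k=f([(357,147),(413,262),(235,297),(413,370),(241,400)])
sidefit(d,f([(638,148),(795,410),(108,522),(60,220)]),{i:p for i,p in zip((0,1,2,5,6),k)},(-.06,0,.1))
s=monitor.state();print(inbay(BAYQ,s['position'][:2]))
E
```

```text
bay [ 0.5589  0.0495 -0.3801] 1.1 box world [ 0.4834  0.0816 -0.139 ] 1.55 in own bay [-0.082   0.0017  0.2411] in BAYQ [-0.0793  0.0043  0.2393]
bay [ 0.5586  0.0489 -0.3795] 1.41 box world [ 0.5061  0.0711 -0.3046] 1.39 in own bay [-0.057   0.0012  0.0749] in BAYQ [-0.0543  0.003   0.0737]
[-0.11621185 -0.00729135  0.        ]
```

The box is following the fingers as expected, within about 1–3 mm. Continuing to square.

```bash
python3 - <<'E'
from h import *
w=[]
for i in range(8,13):
    t=i/12; w.append((-.083+.046*t,-.002+.001*t,.236*(1-t),.061))
for x in (-.034,-.031,-.028,-.025): w.append((x,-.001,0,.061))
plan(w+[w[-1]])
E
```

```text
[-0.32, 0.09, 0.04, -0.001, 0.001, 0.02, 0.2]
[-0.7, 0.18, 0.04, -0.001, 0.001, 0.039, 0.2]
[-1.09, 0.27, 0.04, -0.001, 0.001, 0.059, 0.2]
[-1.48, 0.36, 0.04, -0.001, 0.001, 0.079, 0.2]
[-1.87, 0.45, 0.04, -0.001, 0.001, 0.098, 0.2]
[-2.17, 0.42, 0.04, -0.001, 0.001, 0.098, 0.2]
[-2.47, 0.39, 0.04, -0.001, 0.001, 0.098, 0.2]
[-2.77, 0.36, 0.04, -0.001, 0.001, 0.098, 0.2]
[-3.07, 0.33, 0.04, -0.001, 0.001, 0.098, 0.2]
[-3.07, 0.33, 0.04, -0.001, 0.001, 0.098, 0.2]
```

Call:
play_rows([
  [[-0.32, 0.09, 0, 0, 0, 0.02, 0.2], [-0.7, 0.18, 0, 0, 0, 0.039, 0.2], [-1.09, 0.27, 0, 0, 0, 0.059, 0.2], [-1.48, 0.36, 0, 0, 0, 0.079, 0.2], [-1.87, 0.45, 0, 0, 0, 0.098, 0.2], [-2.17, 0.42, 0, 0, 0, 0.098, 0.2], [-2.47, 0.39, 0, 0, 0, 0.098, 0.2], [-2.77, 0.36, 0, 0, 0, 0.098, 0.2], [-3.07, 0.33, 0, 0, 0, 0.098, 0.2], [-3.07, 0.33, 0, 0, 0, 0.098, 0.2]],
])

```text
time: 4.27
position: [0.4761, 0.0788, 0.0334]
tcp_rot: [[-0.929, 0.369, 0.001], [0.369, 0.929, -0.001], [-0.001, -0.001, -1.0]]
wrist_force: [-1.0, 0.9, -0.5]
grip_width: 0.797
```

```bash
python3 - <<'E'
from h import *
d=snap('side','side4');d=snap('top','top4')
cv2.imwrite('pics/side4c.png',cv2.resize(cv2.imread('pics/side4.png')[140:290,200:400],(800,600),interpolation=cv2.INTER_CUBIC))
a=cv2.imread('pics/top4.png')[95:245,205:405]
cv2.imwrite('pics/top4c.png',cv2.resize(a,(800,600),interpolation=cv2.INTER_CUBIC))
s=monitor.state();print(s['position'],s['wrist_force'],inbay(BAYQ,s['position'][:2]))
E
```

```text
[0.47591524 0.07889809 0.03350563] [ 0.23931585 -0.62364885  0.15596861] [-0.08525877 -0.00095931  0.        ]
```

View pics/side4c.png

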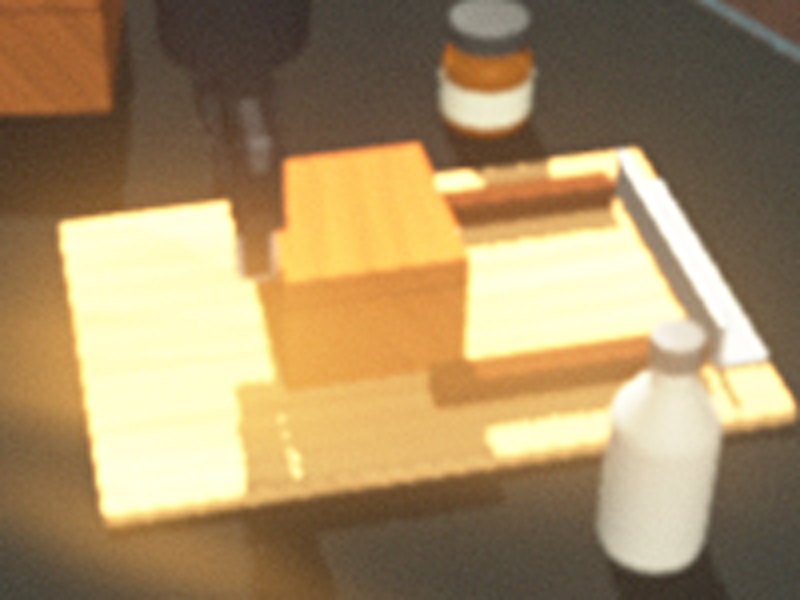

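View pics/top4c.png

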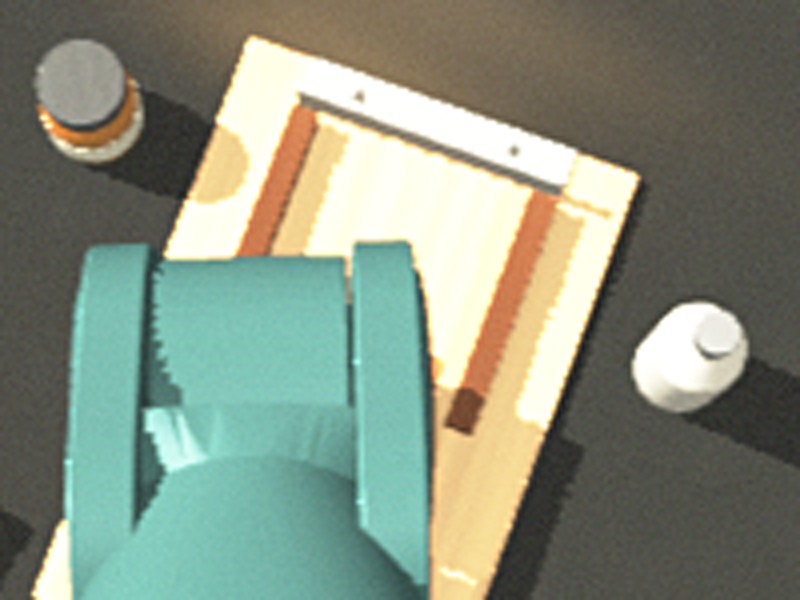

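The side view shows the box's front in the mouth: front-right top corner at crop (467,260), strip end at (432,365). I want a clean top view before going deeper, so I'll back straight off.

Call:
play_rows([
  [[0.5, 0, 0, 0, 0, 0, 0.2], [2, 0, 0, 0, 0, 0, 0.2], [5, 0, -1, 0, 0, 0, 0.2], [8, 0, -2, 0, 0, 0, 0.2], [11, 0, -3, 0, 0, 0, 0.2], [14, 0, -3, 0, 0, 0, 0.2], [16, 0, -3, 0, 0, 0, 0.2], [16, 0, -3, 0, 0, 0, 0.2]],
])

```text
time: 5.03
position: [0.3234, 0.1388, 0.0633]
tcp_rot: [[-0.93, 0.367, 0.001], [0.367, 0.93, -0.001], [-0.001, -0.001, -1.0]]
wrist_force: [-0.2, 0.5, -0.1]
grip_width: 0.797
```

```bash
python3 - <<'E'
from h import *
d=snap('top','top5')
a=cv2.imread('pics/top5.png')[95:245,205:405]
cv2.imwrite('pics/top5c.png',cv2.resize(a,(800,600),interpolation=cv2.INTER_CUBIC))
E
```

```text
(no output)
```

View pics/top5c.png

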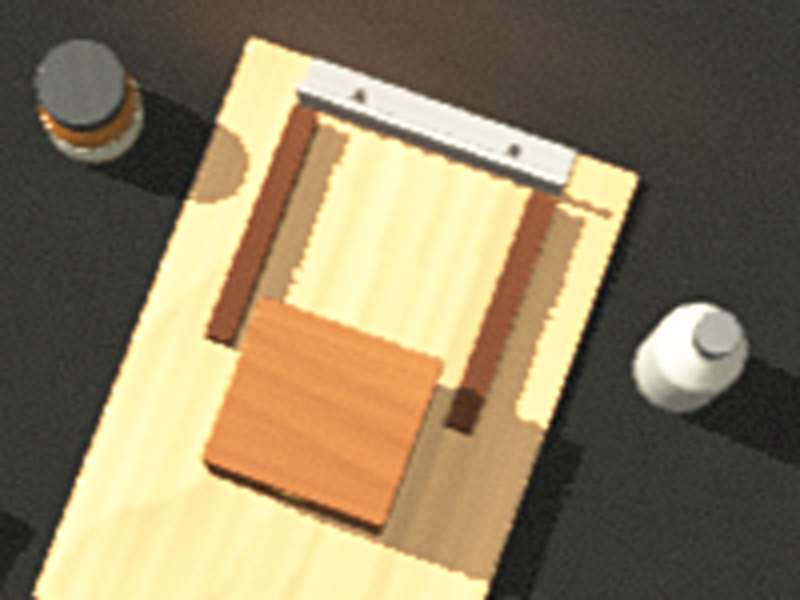

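The top view shows the box squarely in the mouth. Its top corners are at crop (262,296), (443,360), (381,530) and (206,462), and the strip ends at (207,338)–(235,347) and (446,423)–(470,432).

```bash
python3 - <<'E'
from h import *
d=pickle.load(open('pics/top5.pkl','rb'))
f=lambda L:[(205+(u+.5)/4-.5,95+(v+.5)/4-.5) for u,v in L]
q,e=fit(d,f([(262,296),(443,360),(381,530),(206,462)]),BOX,.084,[.53,.06,-.38]);print(q,e,inbay(BAYQ,q))
SL=[(0,.085),(0,.067),(0,-.067),(0,-.085)]
b,e=fit(d,f([(207,336),(230,345),(446,423),(470,432),(250,37),(638,175),(34,597)]),SL+[BAY[0],BAY[1],BAY[3]],np.array([.027]*4+[.009]*3),BAYQ);print('bay refit',b,e,inbay(b,q))
img=d['img'].copy()
E
```

```text
[ 0.53073585  0.05764339 -0.37169215] 1.5704684699319387 [-0.02646407 -0.00046367  0.00660785]
bay refit [ 0.55500553  0.04871415 -0.37869111] 1.0406082760147797 [-0.02585133 -0.00067602  0.00699895]
```

Box is at bay (-26, -0.6) mm, yaw 0.007 rad, so it's well centred. I'll return to contact and push down the lane.

```bash
python3 - <<'E'
from h import *
w=[(-.026,-.0005,0,b) for b in (.15,.11,.08,.066)]+[(-.026+.005*i,-.0005,0,.059) for i in range(6)]
plan(w)
E
```

```text
[-7.08, 0.05, 3.07, -0.0, 0.002, 0.002, 0.2]
[-11.08, 0.04, 3.08, -0.0, 0.002, 0.002, 0.2]
[-14.08, 0.03, 3.09, -0.0, 0.002, 0.002, 0.2]
[-15.48, 0.03, 3.09, -0.0, 0.002, 0.002, 0.2]
[-16.18, 0.03, 3.09, -0.0, 0.002, 0.002, 0.2]
[-16.68, 0.03, 3.09, -0.0, 0.002, 0.002, 0.2]
[-17.18, 0.03, 3.09, -0.0, 0.002, 0.002, 0.2]
[-17.68, 0.02, 3.09, -0.0, 0.002, 0.002, 0.2]
[-18.18, 0.02, 3.1, -0.0, 0.002, 0.002, 0.2]
[-18.68, 0.02, 3.1, -0.0, 0.002, 0.002, 0.2]
```

Call:
play_rows([
  [[-4, 0, 2, 0, 0, 0, 0.2], [-8, 0, 3, 0, 0, 0.002, 0.2], [-11, 0.03, 3, 0, 0, 0.002, 0.2], [-13.5, 0.03, 3, 0, 0, 0.002, 0.2], [-15, 0.03, 3, 0, 0, 0.002, 0.2], [-15.8, 0.03, 3, 0, 0, 0.002, 0.2], [-16.2, 0.03, 3, 0, 0, 0.002, 0.2], [-16.6, 0.03, 3, 0, 0, 0.002, 0.2], [-17, 0.03, 3, 0, 0, 0.002, 0.2], [-17.4, 0.03, 3, 0, 0, 0.002, 0.2]],
])

```text
time: 5.92
position: [0.487, 0.075, 0.0339]
tcp_rot: [[-0.929, 0.369, 0.001], [0.369, 0.93, -0.001], [-0.002, -0.001, -1.0]]
wrist_force: [-3.0, 1.8, -0.8]
grip_width: 0.799
```

```bash
python3 - <<'E'
from h import *
s=monitor.state();print(inbay(BAYQ,s['position'][:2]))
plan([(-.01+.004*i,-.0005,0,.059) for i in range(10)])
E
```

```text
[-0.07349702 -0.00048388  0.        ]
[-0.45, -0.0, 0.09, -0.001, 0.002, 0.001, 0.2]
[-0.85, -0.0, 0.09, -0.001, 0.002, 0.001, 0.2]
[-1.25, -0.0, 0.09, -0.001, 0.002, 0.001, 0.2]
[-1.65, -0.0, 0.09, -0.001, 0.002, 0.001, 0.2]
[-2.05, -0.0, 0.09, -0.001, 0.002, 0.001, 0.2]
[-2.45, -0.0, 0.09, -0.001, 0.002, 0.001, 0.2]
[-2.85, -0.0, 0.1, -0.001, 0.002, 0.001, 0.2]
[-3.25, -0.0, 0.1, -0.001, 0.002, 0.001, 0.2]
[-3.65, -0.0, 0.1, -0.001, 0.002, 0.001, 0.2]
[-4.05, -0.0, 0.1, -0.001, 0.002, 0.001, 0.2]
```

Call:
play_rows([
  [[-0.45, 0, 0, 0, 0, 0, 0.2], [-0.85, 0, 0, 0, 0, 0, 0.2], [-1.25, 0, 0, 0, 0, 0, 0.2], [-1.65, 0, 0, 0, 0, 0, 0.2], [-2.05, 0, 0, 0, 0, 0, 0.2], [-2.45, 0, 0, 0, 0, 0, 0.2], [-2.85, 0, 0, 0, 0, 0, 0.2], [-3.25, 0, 0, 0, 0, 0, 0.2], [-3.65, 0, 0, 0, 0, 0, 0.2], [-4.05, 0, 0, 0, 0, 0, 0.2]],
])

```text
time: 6.75
position: [0.525, 0.0599, 0.034]
tcp_rot: [[-0.929, 0.369, 0.001], [0.369, 0.929, -0.001], [-0.002, -0.001, -1.0]]
wrist_force: [-2.8, 0.4, 0.0]
grip_width: 0.801
```

```bash
python3 - <<'E'
from h import *
d=snap('side','side6');d=snap('top','top6')
A=cv2.resize(cv2.imread('pics/side6.png')[150:270,240:400],(400,300),interpolation=cv2.INTER_CUBIC)
B=cv2.resize(cv2.imread('pics/top6.png')[95:215,220:380],(400,300),interpolation=cv2.INTER_CUBIC)
cv2.imwrite('pics/c6.png',np.hstack([A,B]))
s=monitor.state();print(inbay(BAYQ,s['position'][:2]))
E
```

```text
[-0.03194216 -0.00042317  0.        ]
```

View pics/c6.png

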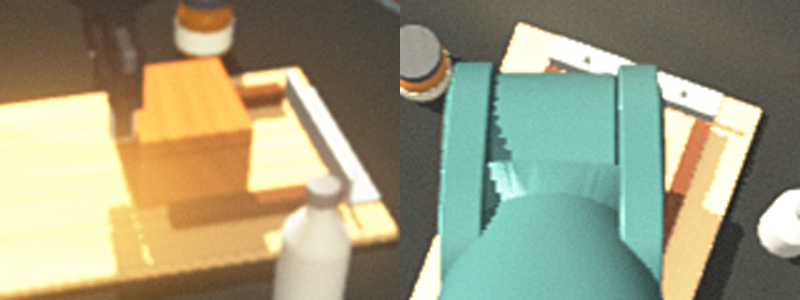

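The box is about 27 mm into the lane, square, with free gaps on both sides. I'll continue 40 mm, then back off for another top check.

Call:
play_rows([
  [[-0.4, 0, 0, 0, 0, 0, 0.2], [-0.8, 0, 0, 0, 0, 0, 0.2], [-1.2, 0, 0, 0, 0, 0, 0.2], [-1.6, 0, 0, 0, 0, 0, 0.2], [-2, 0, 0, 0, 0, 0, 0.2], [-2.4, 0, 0, 0, 0, 0, 0.2], [-2.8, 0, 0, 0, 0, 0, 0.2], [-3.2, 0, 0, 0, 0, 0, 0.2], [-3.6, 0, 0, 0, 0, 0, 0.2], [-4, 0, 0, 0, 0, 0, 0.2]],
])

```text
time: 7.68
position: [0.5632, 0.0448, 0.0341]
tcp_rot: [[-0.929, 0.369, 0.002], [0.369, 0.929, -0.002], [-0.003, -0.001, -1.0]]
wrist_force: [-2.6, 1.5, -1.4]
grip_width: 0.797
```

Call:
play_rows([
  [[0, 0, 0, 0, 0, 0, 0.2], [1, 0, 0, 0, 0, 0, 0.2], [4, 0, -1, 0, 0, 0, 0.2], [7, 0, -2, 0, 0, 0, 0.2], [10, 0, -3, 0, 0, 0, 0.2], [13, 0, -3, 0, 0, 0, 0.2], [16, 0, -3, 0, 0, 0, 0.2], [19, 0, -3, 0, 0, 0, 0.2], [20, 0, -3, 0, 0, 0, 0.2], [20, 0, -3, 0, 0, 0, 0.2]],
])

```text
time: 8.52
position: [0.3749, 0.1193, 0.0638]
tcp_rot: [[-0.93, 0.368, 0.003], [0.368, 0.93, -0.002], [-0.003, -0.001, -1.0]]
wrist_force: [1.5, 0.7, 0.2]
grip_width: 0.798
```

```bash
python3 - <<'E'
from h import *
d=snap('top','top7')
a=cv2.imread('pics/top7.png')[95:245,205:405]
cv2.imwrite('pics/top7c.png',cv2.resize(a,(800,600),interpolation=cv2.INTER_CUBIC))
E
```

```text
(no output)
```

View pics/top7c.png

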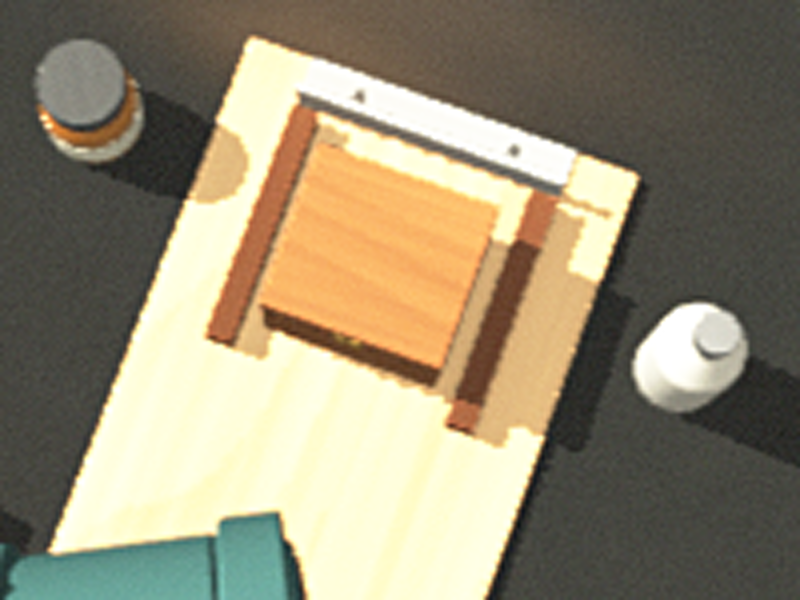

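The top view shows the box well down the lane, its top corners at crop (320,140), (498,208), (438,368) and (262,305), with clear gaps to both strips.

```bash
python3 - <<'E'
from h import *
d=pickle.load(open('pics/top7.pkl','rb'))
f=lambda L:[(205+(u+.5)/4-.5,95+(v+.5)/4-.5) for u,v in L]
q,e=fit(d,f([(320,140),(498,208),(438,370),(262,305)]),BOX,.084,[.6,.03,-.38]);print(q,e,inbay(BAYQ,q))
plan([(.067,-.0005,0,.063),(.067,-.0005,0,.059),(.105,-.0005,0,.059)])
E
```

```text
[ 0.6188716   0.02367831 -0.38020336] 1.2587473651195182 [ 0.06798464  0.00052495 -0.00190336]
[-19.59, -0.05, 3.18, -0.0, 0.004, 0.001, 0.2]
[-19.99, -0.05, 3.18, -0.0, 0.004, 0.001, 0.2]
[-23.79, -0.06, 3.2, -0.0, 0.004, 0.001, 0.2]
```

Box at (68, 0.5) mm, yaw -0.002. I'll return and push the last stretch, then watch the force at the stop.

Call:
play_rows([
  [[-4, 0, 1.5, 0, 0, 0, 0.2], [-8, 0, 3, 0, 0, 0, 0.2], [-12, 0, 3, 0, 0, 0, 0.2], [-15.5, 0, 3, 0, 0, 0, 0.2], [-18, -0.05, 3, 0, 0, 0, 0.2], [-19.3, -0.05, 3, 0, 0, 0, 0.2], [-19.8, -0.05, 3, 0, 0, 0, 0.2], [-20.2, -0.05, 3, 0, 0, 0, 0.2], [-20.6, -0.05, 3, 0, 0, 0, 0.2], [-21, -0.05, 3, 0, 0, 0, 0.2]],
])

```text
time: 9.4
position: [0.5715, 0.0414, 0.0347]
tcp_rot: [[-0.93, 0.368, 0.003], [0.368, 0.93, -0.001], [-0.003, -0.0, -1.0]]
wrist_force: [-1.9, 2.1, -0.9]
grip_width: 0.801
```

```bash
python3 - <<'E'
from h import *
s=monitor.state();print(inbay(BAYQ,s['position'][:2]))
plan([(.105,-.0005,0,.059)])
E
```

```text
[ 0.01740345 -0.0005577   0.        ]
[-2.86, 0.0, 0.18, -0.0, 0.003, 0.002, 0.2]
```

Call:
play_rows([
  [[-0.3, 0, 0, 0, 0, 0, 0.2], [-0.6, 0, 0, 0, 0, 0, 0.2], [-0.9, 0, 0, 0, 0, 0, 0.2], [-1.2, 0, 0, 0, 0, 0.001, 0.2], [-1.5, 0, 0, 0, 0, 0.002, 0.2], [-1.8, 0, 0, 0, 0, 0.002, 0.2], [-2.1, 0, 0, 0, 0, 0.002, 0.2], [-2.3, 0, 0, 0, 0, 0.002, 0.2], [-2.5, 0, 0, 0, 0, 0.002, 0.2], [-2.6, 0, 0, 0, 0, 0.002, 0.2]],
])

```text
time: 10.23
position: [0.5959, 0.0317, 0.0348]
tcp_rot: [[-0.929, 0.37, 0.003], [0.37, 0.929, -0.001], [-0.003, -0.0, -1.0]]
wrist_force: [-3.3, 0.5, -0.5]
grip_width: 0.801
```

Call:
play_rows([
  [[-0.1, 0, 0, 0, 0, 0, 0.2], [-0.2, 0, 0, 0, 0, 0, 0.2]],
])

```text
time: 10.4
position: [0.5978, 0.0309, 0.0347]
tcp_rot: [[-0.929, 0.37, 0.003], [0.37, 0.929, -0.001], [-0.003, -0.0, -1.0]]
wrist_force: [-4.5, 2.7, 0.6]
grip_width: 0.801
```

Call:
play_rows([
  [[-0.1, 0, 0, 0, 0, 0, 0.2], [-0.2, 0, 0, 0, 0, 0, 0.2]],
])

```text
time: 10.57
position: [0.5979, 0.031, 0.0345]
tcp_rot: [[-0.929, 0.369, -0.0], [0.369, 0.929, 0.0], [0.0, 0.0, -1.0]]
wrist_force: [-15.3, 8.2, 6.6]
grip_width: 0.799
```

```bash
python3 - <<'E'
from h import *
s=monitor.state();print(inbay(BAYQ,s['position'][:2]),s['wrist_force'])
d=snap('side','side8')
cv2.imwrite('pics/side8c.png',cv2.resize(cv2.imread('pics/side8.png')[140:290,220:420],(800,600),interpolation=cv2.INTER_CUBIC))
E
```

```text
[ 0.04578477 -0.00040611  0.        ] [-15.31828105   8.22317052   6.55282659]
```

View pics/side8c.png

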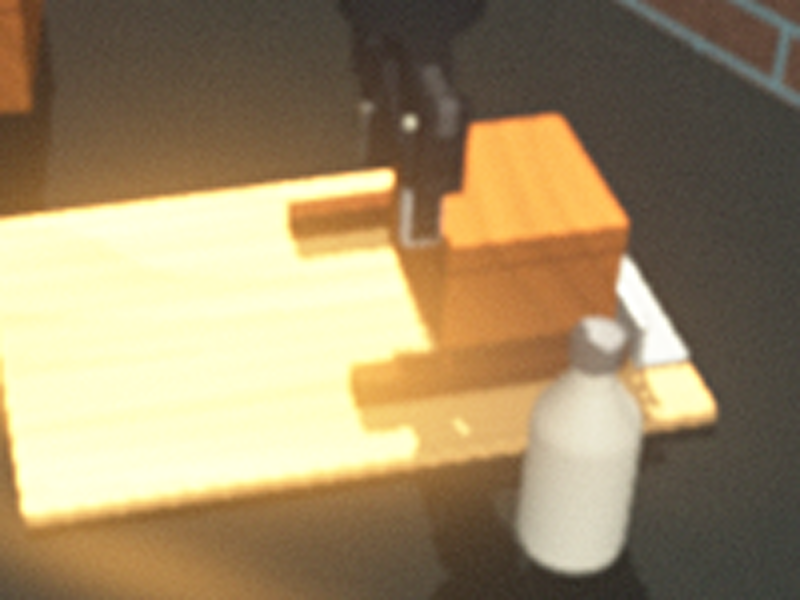

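The force jumped to 17 N with the TCP at the predicted 45.8 mm, and the side view shows the box against the stop. I'll retreat slowly first, then clear.

Call:
play_rows([
  [[0.1, 0, 0, 0, 0, 0, 0.2], [0.4, 0, 0, 0, 0, 0, 0.2], [1, 0, 0, 0, 0, 0, 0.2], [3, 0, 0, 0, 0, 0, 0.2], [6, 0, -2, 0, 0, 0, 0.2], [9, 0, -4, 0, 0, 0, 0.2], [12, 0, -7, 0, 0, 0, 0.2], [15, 0, -10, 0, 0, 0, 0.2], [18, 0, -12, 0, 0, 0, 0.2], [21, 0, -12, 0, 0, 0, 0.2]],
])

```text
time: 11.45
position: [0.4032, 0.1091, 0.1582]
tcp_rot: [[-0.929, 0.369, 0.006], [0.369, 0.929, 0.001], [-0.005, 0.003, -1.0]]
wrist_force: [0.3, 0.3, 1.0]
grip_width: 0.802
```

Call:
play_rows([
  [[1, 0, 0, 0, 0, 0, 0.2], [3, 0, 0, 0, 0, 0, 0.2], [3, 0, 0, 0, 0, 0, 0.2], [3, 0, 0, 0, 0, 0, 0.2]],
])

```text
time: 11.78
position: [0.3752, 0.1203, 0.1583]
tcp_rot: [[-0.93, 0.369, 0.007], [0.369, 0.93, 0.0], [-0.007, 0.003, -1.0]]
wrist_force: [0.1, 1.0, -0.1]
grip_width: 0.799
```

```bash
python3 - <<'E'
from h import *
d=snap('top','top9')
a=cv2.imread('pics/top9.png')[85:235,205:405]
cv2.imwrite('pics/top9c.png',cv2.resize(a,(800,600),interpolation=cv2.INTER_CUBIC))
a=np.abs(d['img'].astype(int)-pickle.load(open('pics/top0.pkl','rb'))['img']).sum(2)
for n,(u,v) in dict(jar=(228,120),bottle=(377,184),screw=(418,222)).items(): print(n,a[v-18:v+18,u-12:u+12].mean())
E
```

```text
jar 67.39699074074075
bottle 60.910879629629626
screw 47.0474537037037
```

View pics/top9c.png

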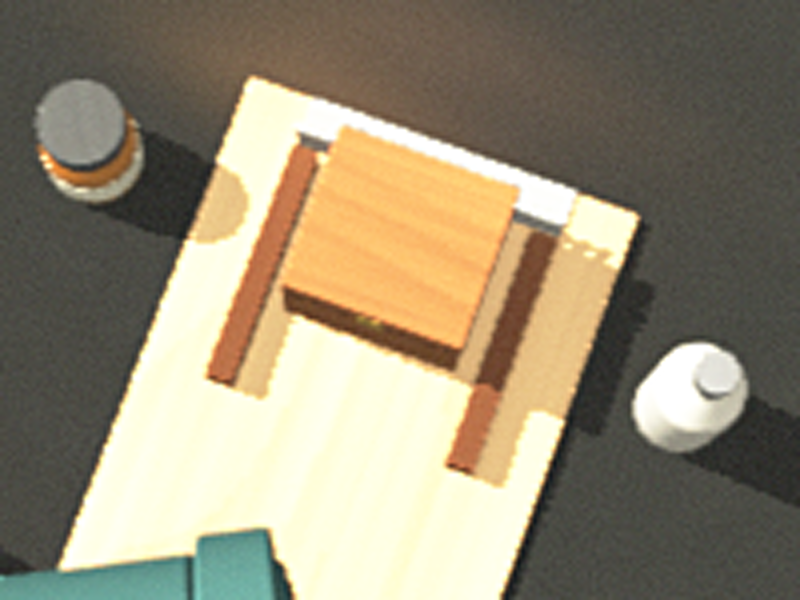

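```bash
python3 - <<'E'
from h import *
d=pickle.load(open('pics/top9.pkl','rb'))
f=lambda L:[(205+(u+.5)/4-.5,85+(v+.5)/4-.5) for u,v in L]
q,e=fit(d,f([(345,126),(519,186),(462,350),(286,287)]),BOX,.084,[.65,.01,-.38]);print(q,e,inbay(BAYQ,q))
s=monitor.state();print(s['position'],s['wrist_force'],np.abs(s['qvel']).max())
workorder.job_done()
E
```

```text
[ 0.65223115  0.00948837 -0.36799748] 1.1996177209953203 [ 0.1042264  -0.00034062  0.01030252]
[0.37575861 0.12009464 0.15818413] [-0.10433821 -0.26845112 -0.96324154] 0.01873049838115871
the job is handed in; nothing more can be done
```

I pushed the middle-sized box into the lane and up against the metal stop, and handed the job in at about 11.8 s of the 72 s allowed. `job_done` reports no verdict, so this rests on my own checks. I pushed its rear face with two spread fingertips, kept above the strip tops, and turned it square before the mouth.

- **Box position:** the last top view puts it at bay x = 104 mm, y ≈ 0 mm, yaw about 0.01 rad. The limits are above 99 mm, ±13 mm and 0.06 rad.
- **Stop:** the force rose to about 17 N where the stop was expected, and the side view agreed.
- **Strips:** the top views showed clear gaps to both strips. No force seen while pushing down the lane (about 2 to 5 N) suggested contact with them.
- **Clearance:** the gripper finished 158 mm up and well back from the box, with about 1 N on the wrist, touching nothing.

**Where checks disagreed:**
- The side camera put the box about 3 mm left of the top view's position and read its angle up to 0.02 rad lower. I relied on the top view.
- Comparing the first and last top images around the jar, bottle and screwdriver was inconclusive because the picture brightness changed. In the last enlarged view the jar and bottle look to be where they started. I did not check the screwdriver separately, but the arm never went near it.

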